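Core plugs back into the graded rack

ROBOT

A 6-joint arm with a two-finger parallel gripper is mounted at the origin on the work surface. World frame = base frame: x ahead of the robot, y to its left, z up, the work surface at z = 0. Lengths are in m, angles in rad, forces in N, time in s.
With the tool pointing down it reaches from about 0.375 to 0.975 m from the base axis. Payload 3.8 kg.
Tool frame: the origin (TCP) lies at the very end of the fingers, on their centre line; the grasp point (between the pads) lies 19 mm behind it; z points along the fingers, y is the line along which they close (so a half turn about z gives the same grasp; the last joint's range is limited). The gripper opens to 85 mm and grips with 20 to 120 N. Pads are 22 mm wide; open, the fingers measure 114 mm over their backs; the gripper's body (76 mm by 85 mm) begins 54 mm behind the grasp point. The pads swing forward as they close: fully open they stand 13 mm farther back than shut.
Start: joints at [-1.231, 0.264, 1.604, -0, 1.274, -0.037], TCP at [0.248, -0.628, 0.231] pointing down, gripper open.
Joint ranges: [-2.63, 2.63], [-0.94, 2.18], [0.31, 2.57], [-1.31, 4.45], [0, 2.66], [-2.55, 2.55]. Speed limits (rad/s): [2.57, 2.57, 3.14, 3.14, 3.14, 3.14].

INTERFACE

Orientations are given as a rotation vector (axis times angle).
In Python, from workcell import bot gives the robot as it stands.
- The arm moves only by the shell command python3 -m creep 'ROWS' [FORCE]. ROWS is JSON, a list of rows, each a list of 5 numbers: the shift along the tool's x, y, z in units of 0.05 m (1.0 is 0.05 m), then the turn about the tool's z in units of 0.1 rad (1.0 is 0.1 rad), then the opening, from 0 (shut) to 1 (fully open). In form: [[tx, ty, tz, spin, hand], ...]. A call has 1 to 20 rows; each row shifts and turns the commanded pose from where the row before left it, along the tool's axes as they then stand; what a row does not reach is not made up. A row lasts 1/8 s, in which the tool goes at most 62.5 mm and 10.7 degrees, less where a joint would pass 70% of its speed; a pose out of reach is approached as far as the arm can. A call with a number of a shift or a turn outside -1 to 1 is refused whole. A call with a gripper value outside its range is refused whole. The fingers move at their own pace and stop on an object; FORCE is the grip in N (left out, the last holds). Time passes only in rows, so rows that do not move let the fingers close. It gives the time, the measured TCP pose, the force, the opening and the grip force at its end, in the units of the state.
- bot.read_state(): the state, without advancing time (a new reading comes with each control period).
- bot.read_camera(name): name is "side" or "top" or "wrist"; returns a dict with "pixels" (400x640x3 uint8, red, green, blue), "vfov" (degrees; the focal length in pixels is half the picture's height over the tangent of half this angle, whatever the lens; pixels are square), "cx", "cy" (the principal point, pixels), "dist_coeffs" ([k1, k2, p1, p2, k3] as OpenCV has them; the pictures are not rectified), "world_to_cam" (4x4, takes a point from world to camera coordinates). Camera axes: x right, y down, z forward; pixel columns grow to the right and rows downward; lengths in m; the calibration is good to about 2 mm. A picture is of the moment at which its call begins. There is no depth.
- bot.finish_job(): hands the job in; it is judged then, once.
Trained networks look in a picture, given as the dict that the camera call returned (one of the last four; its "shot" number tells which), for a name from the list of things; names that differ only in an ending like _2 or _b are one class to them, and where a whole thing is asked for, a point or a joint stands for the part that bears it (a point fixed in the world has none). Each returns a list of dicts, best first, with "score" (0 to 1); they miss things now and then, are a little off and sometimes report something else, mostly with a low value. They report only what shows in the picture. A call takes as long as a camera call. They do not tell look-alikes from the thing itself.
- bot.look_for(target, picture): "bbox" ([left, top, right, bottom] in pixels, round what is visible of it).
- bot.regions_of(target, picture): "mask" (400x640 bool, what is visible of it) and "bbox" ([left, top, right, bottom] in pixels, round what is visible of it).
The state is a dict: "time": time; "q": joint angles; "joint_vel": joint speeds; "joint_torque": joint torques, N m; "tool_pos": TCP position; "tcp_rot": TCP orientation; "wrist_force": force on the tool from outside, world axes, zero at the start; "torque": the same for the moment, N m; "width": opening from 0.0 (shut) to 1.0 (fully open); "grip_force": force on a finger pad.
Only numpy, scipy, OpenCV 4.12 (cv2) and the standard library are available. Lean on these libraries where they do the work, as an engineer would, in place of code of your own. Each camera call takes 0.05 s, during which the arm holds its last target. There are 200 camera calls.

TASK

Two loose aluminium mould plugs, a slim one and a stout one, stand on the casting bench: put both away in the wooden rack with the row of graded holes. Each belongs upright, foot down on the bottom of the smallest hole that its round body will go into; lower them in rather than dropping them from above.

Things in the scene. Friction and masses are not known exactly. Their poses are not given: they have to be found in the camera images.
- slim_plug: upright turned bright aluminium plug: round body of diameter 24 mm, 45 mm high, with a 1.5 mm bevel round its foot; above it, on the same axis, a round stem of diameter 16 mm, 45 mm high, to hold it by (90 mm tall in all, about 80 g). Stands free on the bench. Origin: centre of its flat foot; z up along its axis; stem from z = 45 to 90 mm
- stout_plug: upright turned bright aluminium plug: round body of diameter 52 mm, 45 mm high, with a 1.5 mm bevel round its foot; above it, on the same axis, a round stem of diameter 16 mm, 45 mm high, to hold it by (90 mm tall in all, about 280 g). Stands free on the bench. Origin: centre of its flat foot; z up along its axis; stem from z = 45 to 90 mm
- rack: pale wooden block fixed to the bench, 92 (x) by 224 (y) by 40 mm high, at any yaw, with a row of four round blind holes. Diameters 20, 34, 48, 62 mm, centres at x = 0 and y = -89, -51, +1, +67 mm in that order; each 30 mm deep (flat floor 10 mm above the bench), with a 3 mm bevel at its mouth. Plugs have 10 mm of play in their holes. Origin: centre of its underside, at bench height; z up
Not all that is in view belongs to the job. What is shaped like the slim_plug but purple is not meant. Leave any blue look-alike of the stout_plug alone.

How it is judged:
At the end, for the whole second after the job is handed in: The slim plug stands in the 34 mm hole and the stout plug in the 62 mm hole: each foot within 10 mm of its hole's centre along the rack's x and y and less than 15 mm above the rack's underside (hole floor at 10 mm), tilted less than 10 degrees and at rest (x of slim_plug in the frame of rack between -0.01 and 0.01 m and y of slim_plug in the frame of rack between -0.061 and -0.041 m and z of each of slim_plug, stout_plug in the frame of rack below 0.015 m and angle between each of slim_plug, stout_plug's own z axis and vertical below 0.17 rad and linear speed of each of slim_plug, stout_plug below 0.02 m/s and x of stout_plug in the frame of rack between -0.01 and 0.01 m and y of stout_plug in the frame of rack between 0.057 and 0.077 m); the robot touches nothing.
It fails at once if the slim plug is dropped (falls freely by more than about 40 mm) (linear speed of slim_plug above 0.9 m/s and contact force between slim_plug and the arm below 0.05 N and contact force between slim_plug and the fingers below 0.05 N).
It fails at once if the stout plug is dropped (falls freely by more than about 40 mm) (linear speed of stout_plug above 0.9 m/s and contact force between stout_plug and the arm below 0.05 N and contact force between stout_plug and the fingers below 0.05 N).
It also fails if it takes over 64 s, if anything falls off the work surface, if the arm or the gripper's body presses on something with over 40 N, if the wrist force passes 120 N, or if a joint passes its speed limit or range.

## Working session

There is one attempt and no reset: what is moved stays moved. The work goes in short steps, Python scripts to look and compute and a shell command to move; the robot and the scene stay as the last step left them, time stands still between calls to the robot, and variables do not carry over. Pictures are saved under pics/ and viewed, at most 10 in all, crops included, and the job is handed in when it is done.

```bash
mkdir -p pics
cat > h.py <<'E'
import numpy as np, cv2
from scipy.spatial.transform import Rotation as R
from workcell import bot
def K(p):
    f=200/np.tan(np.radians(p["vfov"])/2); return np.array([[f,0,p["cx"]],[0,f,p["cy"]],[0,0,1.]])
def ray(p,uv,z):
    "pixels -> world points at height z"
    n=cv2.undistortPoints(np.float64(uv).reshape(-1,1,2),K(p),np.float64(p["dist_coeffs"]),None,None,None).reshape(-1,2)
    T=np.array(p["world_to_cam"]);o=-T[:3,:3].T@T[:3,3]
    d=np.c_[n,np.ones(len(n))]@T[:3,:3]
    return o+d*((z-o[2])/d[:,2])[:,None]
def proj(p,X):
    T=np.array(p["world_to_cam"]); return cv2.projectPoints(np.float64(X).reshape(-1,1,3),cv2.Rodrigues(T[:3,:3])[0],T[:3,3],K(p),np.float64(p["dist_coeffs"]))[0].reshape(-1,2)
def save(n,im): cv2.imwrite("pics/"+n,cv2.cvtColor(np.ascontiguousarray(im),cv2.COLOR_RGB2BGR))
E
python3 - <<'E'
from h import *
for c in("top","side"):
    p=bot.read_camera(c); save(c+"0.png",p["pixels"])
    T=np.array(p["world_to_cam"]);print(c,p["vfov"],-T[:3,:3].T@T[:3,3],p["dist_coeffs"])
    for t in("slim_plug","stout_plug","rack"):
        for r in bot.regions_of(t,p):
            m=r["mask"]; print(t,round(r["score"],2),r["bbox"],p["pixels"][m].mean(0).round() if m.any() else 0, ray(p,[[(r["bbox"][0]+r["bbox"][2])/2,(r["bbox"][1]+r["bbox"][3])/2]],.04).round(3))
s=bot.read_state();print(s["time"],s["tool_pos"],s["tcp_rot"],s["width"])
E
```

```text
top 49.889216129594594 [ 0.48510605 -0.04874352  0.90344213] [0.03023885 0.         0.         0.         0.        ]
slim_plug 0.77 [424.3, 213.0, 442.4, 224.9] [121.  64. 136.] [[ 0.5   -0.248  0.04 ]]
slim_plug 0.55 [401.1, 235.4, 418.5, 248.2] [183. 186. 176.] [[ 0.456 -0.2    0.04 ]]
stout_plug 0.67 [394.3, 135.0, 422.7, 159.1] [209. 212. 200.] [[ 0.646 -0.205  0.04 ]]
stout_plug 0.6 [351.9, 164.1, 377.0, 193.1] [ 63. 131. 211.] [[ 0.585 -0.114  0.04 ]]
rack 0.7 [173.4, 174.0, 290.8, 228.4] [241. 214. 141.] [[0.546 0.154 0.04 ]]
side 51.542953852265434 [ 0.49480941 -0.47019301  0.54620529] [0.03679175 0.         0.         0.         0.        ]
slim_plug 0.91 [270.9, 269.6, 295.7, 314.6] [151. 150. 139.] [[ 0.459 -0.193  0.04 ]]
slim_plug 0.75 [306.5, 304.1, 321.9, 347.3] [ 93.  53. 107.] [[ 0.5   -0.243  0.04 ]]
stout_plug 0.97 [349.0, 213.4, 388.7, 270.7] [ 48.  78. 147.] [[ 0.586 -0.116  0.04 ]]
stout_plug 0.87 [401.2, 269.8, 443.5, 323.2] [177. 176. 164.] [[ 0.647 -0.208  0.04 ]]
stout_plug 0.63 [274.0, 268.3, 295.7, 317.3] [148. 148. 137.] [[ 0.462 -0.194  0.04 ]]
rack 0.83 [303.6, 88.1, 366.5, 185.0] [205. 167. 113.] [[0.551 0.126 0.04 ]]
0.4 [ 0.2483029  -0.62754877  0.23105923] [-3.08564065e+00 -5.88307590e-01  1.29320287e-04] 0.9976978255458951
```

Run:
```python
import cv2
a=cv2.imread("pics/top0.png")[110:270,160:460]; b=cv2.imread("pics/side0.png")[70:360,220:480]
cv2.imwrite("pics/topc.png",cv2.resize(a,None,fx=2.66,fy=2.66,interpolation=cv2.INTER_CUBIC))
cv2.imwrite("pics/sidec.png",cv2.resize(b,None,fx=2,fy=2,interpolation=cv2.INTER_CUBIC))
```

```text
(no output)
```

View pics/topc.png

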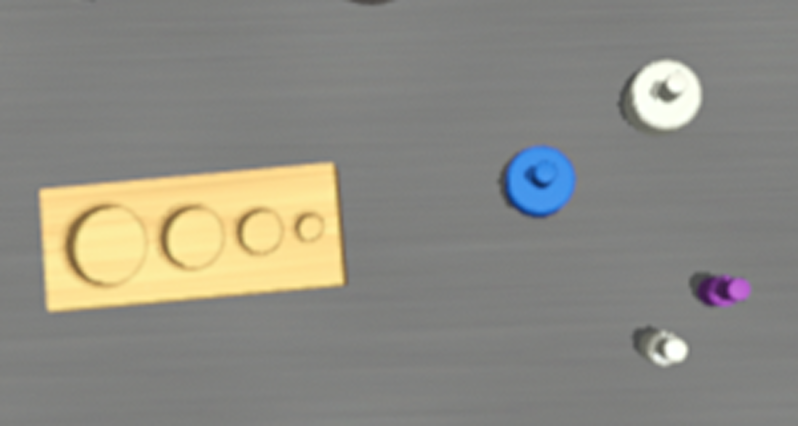

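View pics/sidec.png

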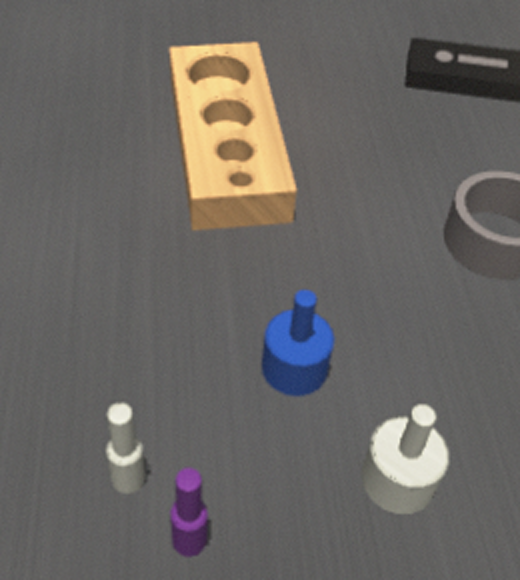

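Candidates: bright slim at top (410,242) vs purple (433,219); bright stout at (408,147) vs blue (364,178). The bright aluminium ones are meant, and the enlarged crop confirms it. Next I fit the poses.

```bash
cat > fit.py <<'E'
from h import *
from scipy.optimize import minimize
a=np.linspace(0,2*np.pi,24,endpoint=False);c=np.c_[np.cos(a),np.sin(a)]
def cyl(r,z0,z1): return np.r_[np.c_[c*r,np.full(24,z0)],np.c_[c*r,np.full(24,z1)]]
def sil(p,parts):
    m=np.zeros((1600,2560),np.uint8)
    for P in parts: cv2.fillConvexPoly(m,cv2.convexHull(np.round((proj(p,P)+.5)*4-.5).astype(np.int32)),1)
    return cv2.resize(m.astype(np.float32),(640,400),interpolation=cv2.INTER_AREA)
def rot(t):return R.from_euler("z",t).as_matrix()
plug=lambda r:[cyl(r,0,.045),cyl(.008,.045,.09)]
box=[np.array([[x,y,z] for x in(-.046,.046) for y in(-.112,.112) for z in(0,.04)])]
def fit(obs,parts,x0):
    def cost(v):
        s=0
        for p,m in obs:
            q=sil(p,[P@rot(v[2] if len(v)>2 else 0).T+[v[0],v[1],0] for P in parts]); s+=1-np.minimum(q,m).sum()/np.maximum(q,m).sum()
        return s/len(obs)
    st=np.array([x0]+[np.array(x0)+d for d in np.diag([.01,.01,.1][:len(x0)])])
    r=minimize(cost,x0,method="Nelder-Mead",options=dict(initial_simplex=st,xatol=1e-4,fatol=1e-4)); return r.x.round(4),round(r.fun,3)
E
python3 - <<'E'
from fit import *
P=[bot.read_camera(c) for c in("top","side")]
def best(t,p,z0):
    L=[(np.linalg.norm(ray(p,[[(r["bbox"][0]+r["bbox"][2])/2,(r["bbox"][1]+r["bbox"][3])/2]],.04)[0,:2]-z0),r["mask"]) for r in bot.regions_of(t,p)]
    return min(L,key=lambda l:l[0])[1].astype(np.float32)
for t,g,x0 in(("slim_plug",plug(.012),[.458,-.196]),("stout_plug",plug(.026),[.646,-.206]),("rack",box,[.55,.145,.06])):
    o=[(p,best(t,p,x0[:2])) for p in P]
    print(t,fit(o,g,x0),fit(o[:1],g,x0),fit(o[1:],g,x0))
    if t=="rack": v=fit(o,g,x0)[0]
im=cv2.resize(P[0]["pixels"],None,fx=4,fy=4)
for th in (0,np.pi):
  for y,r in((-.089,.01),(-.051,.017),(.001,.024),(.067,.031)):
    X=np.c_[c*(r+.003),np.full(24,.04)]+[0,y,0]; q=proj(P[0],X@rot(v[2]+th).T+[v[0],v[1],0])
    if th==0: cv2.polylines(im,[np.round(q*4+1.5).astype(np.int32)],True,(255,0,0),1); print(r,(np.array([0,y,0])@rot(v[2]).T)[:2]+v[:2])
save("rackfit.png",im[640:960,640:1220])
s=bot.read_state();print(R.from_rotvec(s["tcp_rot"]).as_matrix().round(3))
E
```

```text
slim_plug (array([ 0.4586, -0.199 ]), np.float64(0.111)) (array([ 0.4586, -0.1996]), np.float64(0.106)) (array([ 0.4584, -0.1976]), np.float64(0.1))
stout_plug (array([ 0.6497, -0.2069]), np.float64(0.058)) (array([ 0.6508, -0.2075]), np.float64(0.046)) (array([ 0.6487, -0.2075]), np.float64(0.042))
rack (array([0.5513, 0.1565, 0.0652]), np.float64(0.033)) (array([0.5527, 0.1549, 0.0584]), np.float64(0.039)) (array([0.5509, 0.1572, 0.0677]), np.float64(0.018))
0.01 [0.55709869 0.0676891 ]
0.017 [0.55462284 0.10560836]
0.024 [0.55123485 0.15749788]
0.031 [0.54693469 0.22335764]
[[ 0.93   0.368  0.   ]
 [ 0.368 -0.93  -0.   ]
 [-0.     0.    -1.   ]]
```

View pics/rackfit.png

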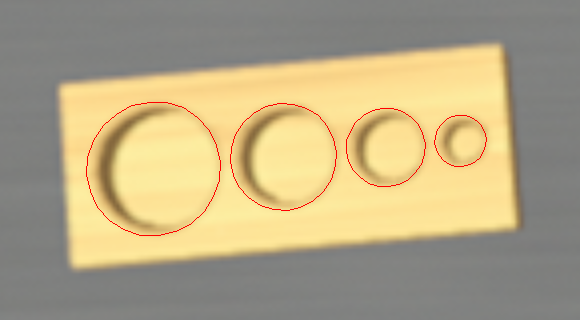

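Fit is good: both cameras agree to about 2 mm, and the projected hole rims sit on the picture's. Moving above the slim plug.

```bash
cat >> h.py <<'E'
def go(x,y,z):
    s=bot.read_state();M=R.from_rotvec(s["tcp_rot"]).as_matrix();p=np.array(s["tool_pos"])
    print("t",round(s["time"],2),"pos",p.round(4),"w",round(s["width"],3),"grip",np.round(s["grip_force"],1),"F",np.round(s["wrist_force"],1),"yaw",np.arctan2(M[1,0],M[0,0]).round(4),"UNITS",(M.T@(np.array([x,y,z])-p)/.05).round(2))
E
python3 -m creep '[[0.3,-0.3,0,0,0.5],[0.7,-0.64,0.1,0,0.5],[0.7,-0.64,0.1,0,0.5],[0.7,-0.64,0.1,0,0.5],[0.7,-0.64,0.1,0,0.5],[0.7,-0.64,0.1,0,0.5],[0.7,-0.64,0.1,0,0.5],[0.7,-0.64,0.1,0,0.5],[0.7,-0.64,0.1,0,0.5],[0.7,-0.64,0.1,0,0.5],[0.47,-0.36,0.1,0,0.5],[0,0,0,0,0.5],[0,0,0,0,0.5]]' 30
python3 - <<'E'
from fit import *
go(.4586,-.199,.13)
p=bot.read_camera("wrist"); im=p["pixels"].copy()
for r in bot.regions_of("slim_plug",p):
    b=r["bbox"]; print(r["score"],b,p["pixels"][r["mask"]].mean(0).round(),fit([(p,r["mask"].astype(np.float32))],plug(.012),[.4586,-.199]))
for P in plug(.012): cv2.polylines(im,[cv2.convexHull(np.round(proj(p,P+[.4586,-.199,0])).astype(np.int32))],True,(255,0,0),1)
save("w1.png",im)
E
```

```text
time: 2.42
tool_pos: [0.4586, -0.1989, 0.1815]
tcp_rot: [3.085, 0.59, -0.0]
wrist_force: [0.3, -0.2, 1.1]
width: 0.497
grip_force: 0.0
t 2.42 pos [ 0.4586 -0.1989  0.1815] w 0.497 grip 0.0 F [ 0.3 -0.2  1.1] yaw 0.3777 UNITS [-0.    0.    1.03]
0.94 [368.2, 147.0, 419.9, 187.0] [123.  76. 139.] (array([ 0.4586, -0.199 ]), np.float64(1.0))
0.66 [303.2, 163.8, 333.9, 212.9] [154. 155. 146.] (array([ 0.4596, -0.1978]), np.float64(0.06))
```

View pics/w1.png

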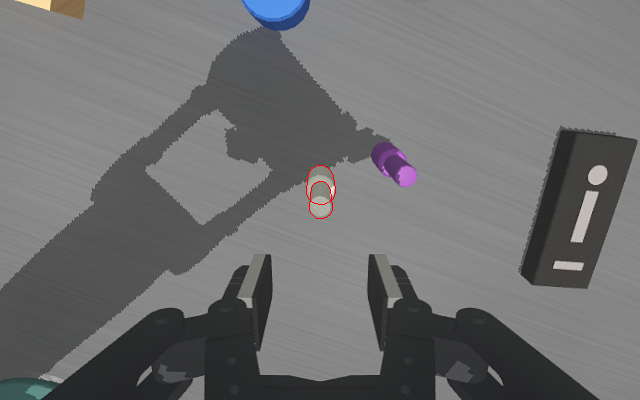

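The bright slim plug at (320,190) lies centred between the fingers, and the purple one at (395,165) is clear. Descend and grip.

```bash
python3 -m creep '[[0,0,0.5,0,0.5],[0,0,0.6,0,0.5],[0,0,0.6,0,0.5],[0,0,0.5,0,0.5],[0,0,0.3,0,0.5],[0,0,0,0,0],[0,0,0,0,0],[0,0,0,0,0],[0,0,0,0,0],[0,0,0,0,0],[0,0,0,0,0]]' 40
python3 -c "
from h import *
go(.5546,.1056,.2)"
```

```text
time: 3.9
tool_pos: [0.4592, -0.1991, 0.0566]
tcp_rot: [3.086, 0.589, 0.001]
wrist_force: [0.0, 0.6, 1.4]
width: 0.172
grip_force: 39.1
t 3.9 pos [ 0.4592 -0.1991  0.0566] w 0.172 grip 39.1 F [0.  0.6 1.4] yaw 0.3769 UNITS [ 4.02 -4.96 -2.87]
```

```bash
python3 -m creep '[[0,0,-0.3,0,0],[0,0,-0.5,0,0],[0,0,-0.7,0,0],[0,0,-0.7,0,0],[0,0,-0.5,0,0],[0.2,-0.25,-0.2,0,0],[0.4,-0.5,0,0,0],[0.5,-0.6,0,0,0],[0.5,-0.6,0,0,0],[0.5,-0.6,0,0,0],[0.5,-0.6,0,0,0],[0.5,-0.6,0,0,0],[0.4,-0.5,0,0,0],[0.3,-0.45,0,0,0],[0.22,-0.26,0,0,0],[0,0,0,0,0],[0,0,0,0,0],[0,0,0,0,0]]'
python3 - <<'E'
from fit import *
go(.5546,.1056,.12)
p=bot.read_camera("wrist"); im=p["pixels"].copy()
v=[.5513,.1565,.0652]
for n,cc in(("top",p),("w",p)):
    pass
for r in bot.regions_of("rack",p): print("rack",r["score"],r["bbox"])
for y,r in((-.089,.01),(-.051,.017),(.001,.024),(.067,.031)):
    q=proj(p,(np.c_[c*(r+.003),np.full(24,.04)]+[0,y,0])@rot(v[2]).T+[v[0],v[1],0])
    cv2.polylines(im,[np.round(q).astype(np.int32)],True,(255,0,0),1)
s=bot.read_state();t=np.array(s["tool_pos"])
for P in plug(.012): cv2.polylines(im,[cv2.convexHull(np.round(proj(p,P+[t[0],t[1],t[2]-.0566])).astype(np.int32))],True,(0,255,0),1)
save("w2.png",im)
E
```

```text
time: 6.15
tool_pos: [0.5544, 0.1046, 0.2012]
tcp_rot: [3.086, 0.587, -0.0]
wrist_force: [0.0, 0.1, -0.9]
width: 0.174
grip_force: 39.1
t 6.15 pos [0.5544 0.1046 0.2012] w 0.174 grip 39.1 F [ 0.   0.1 -0.9] yaw 0.3757 UNITS [ 0.01 -0.02  1.62]
rack 0.84 [128.5, 73.2, 404.1, 245.7]
```

View pics/w2.png

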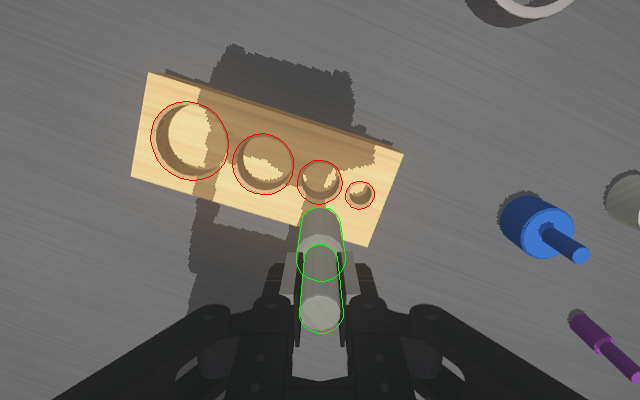

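The plug is straight in the grip and the hole rims agree to about 1 mm, with the 34 mm hole at (320,180). Lower it.

```bash
python3 -m creep '[[0.01,-0.02,0.4,0,0],[0,0,0.6,0,0],[0,0,0.5,0,0],[0,0,0.3,0,0],[0,0,0.2,0,0],[0,0,0.2,0,0],[0,0,0.2,0,0],[0,0,0,0,0],[0,0,0,0,0]]'
python3 -c "
from h import *
go(.5546,.1056,.0673)"
```

```text
time: 7.38
tool_pos: [0.5551, 0.1067, 0.0817]
tcp_rot: [3.086, 0.588, 0.001]
wrist_force: [-1.1, -0.9, -1.0]
width: 0.175
grip_force: 39.1
t 7.38 pos [0.5551 0.1067 0.0817] w 0.175 grip 39.1 F [-1.1 -0.9 -1. ] yaw 0.3768 UNITS [-0.02  0.02  0.29]
```

```bash
python3 -m creep '[[-0.02,0.02,0.1,0,0],[0,0,0.1,0,0],[0,0,0.07,0,0],[0,0,0,0,0],[0,0,0,0,0]]'; python3 -m creep '[[0,0,0,0,0.3],[0,0,0,0,0.5],[0,0,0,0,0.5],[0,0,0,0,0.5],[0,0,-0.3,0,0.5],[0,0,-0.5,0,0.5],[0,0,-0.6,0,0.5],[0,0,-0.6,0,0.5],[0,0,-0.4,0,0.5],[0,0,0,0,0.5]]'
python3 - <<'E'
from fit import *
go(.6497,-.207,.181)
P=[bot.read_camera(c) for c in("top","side","wrist")]
for p in P:
    for r in bot.regions_of("slim_plug",p):
        b=r["bbox"]; print(round(r["score"],2),np.round(b),ray(p,[[(b[0]+b[2])/2,(b[1]+b[3])/2]],.078).round(3))
im=P[2]["pixels"].copy()
for Q in plug(.012): cv2.polylines(im,[cv2.convexHull(np.round(proj(P[2],Q+[.5546,.1056,.01])).astype(np.int32))],True,(0,255,0),1)
save("w3.png",im)
E
```

```text
time: 8.0
tool_pos: [0.5542, 0.1053, 0.0678]
tcp_rot: [-3.086, -0.588, -0.0]
wrist_force: [0.3, -0.3, -1.4]
width: 0.174
grip_force: 39.1
time: 9.25
tool_pos: [0.5557, 0.1055, 0.1904]
tcp_rot: [3.086, 0.588, 0.007]
wrist_force: [-0.4, -0.0, 0.1]
width: 0.503
grip_force: 0.0
t 9.25 pos [0.5557 0.1055 0.1904] w 0.503 grip 0.0 F [-0.4 -0.   0.1] yaw 0.3768 UNITS [-0.55  6.5   0.19]
0.67 [245. 190. 265. 207.] [[0.548 0.1   0.078]]
0.61 [422. 213. 441. 225.] [[ 0.5   -0.237  0.078]]
0.95 [335. 115. 345. 148.] [[0.557 0.094 0.078]]
0.78 [306. 302. 324. 348.] [[ 0.501 -0.26   0.078]]
0.22 [305.  90. 368. 181.] [[0.55  0.083 0.078]]
0.92 [579. 325. 640. 389.] [[ 0.512 -0.197  0.078]]
0.72 [304. 165. 332. 216.] [[0.56  0.109 0.078]]
```

View pics/w3.png

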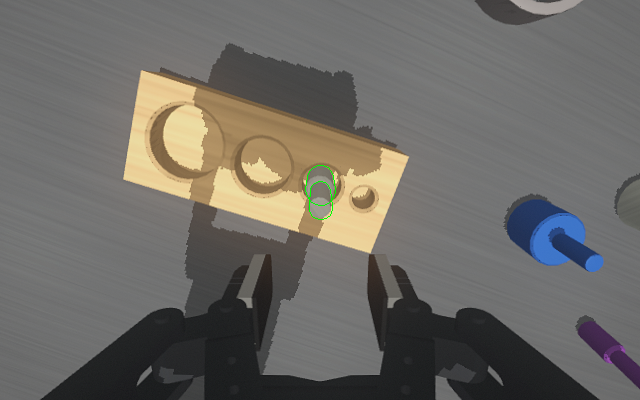

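The slim plug stands upright in the 34 mm hole at (320,190), matching the expected outline. On to the stout plug.

```bash
python3 -m creep '[[0,0.3,0,0,0.5],[-0.05,0.6,0,0,0.5],[-0.05,0.6,0,0,0.5],[-0.05,0.6,0,0,0.5],[-0.05,0.6,0,0,0.5],[-0.05,0.6,0,0,0.5],[-0.05,0.6,0,0,0.5],[-0.05,0.6,0,0,0.5],[-0.05,0.6,0,0,0.5],[-0.05,0.6,0,0,0.5],[-0.05,0.5,0,0,0.5],[-0.05,0.3,0.2,0,0.5],[0,0,0,0,0.5],[0,0,0,0,0.5]]'
python3 - <<'E'
from fit import *
p=bot.read_camera("wrist")
for r in bot.regions_of("stout_plug",p): print(r["score"],r["bbox"],p["pixels"][r["mask"]].mean(0).round(),fit([(p,r["mask"].astype(np.float32))],plug(.026),[.6497,-.207]))
go(.6497,-.207,.055)
im=p["pixels"].copy()
for Q in plug(.026): cv2.polylines(im,[cv2.convexHull(np.round(proj(p,Q+[.6497,-.207,0])).astype(np.int32))],True,(255,0,0),1)
save("w4.png",im)
E
```

```text
time: 11.3
tool_pos: [0.6477, -0.2062, 0.1771]
tcp_rot: [-3.085, -0.589, 0.002]
wrist_force: [0.0, -0.4, -0.2]
width: 0.496
grip_force: 0.0
0.84 [291.5, 148.0, 357.0, 218.4] [182. 183. 175.] (array([ 0.6507, -0.2071]), np.float64(0.027))
0.59 [152.6, 175.6, 232.4, 248.9] [ 62. 109. 181.] (array([ 0.6497, -0.207 ]), np.float64(1.0))
t 11.4 pos [ 0.6481 -0.2061  0.1779] w 0.498 grip 0.0 F [0.9 0.3 0.2] yaw 0.3778 UNITS [0.02 0.03 2.46]
```

View pics/w4.png

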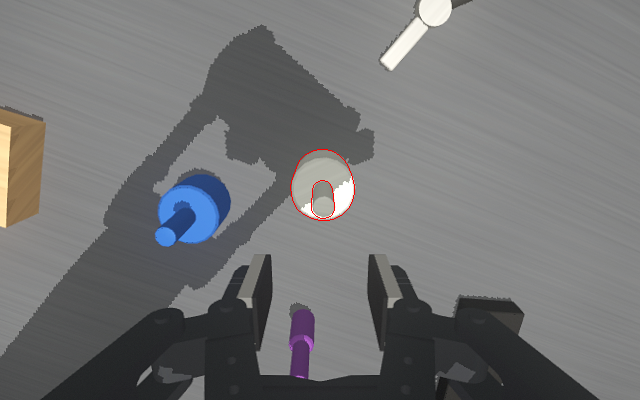

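The bright stout plug at (322,185) is centred between the fingers, and the blue one at (190,210) is clear of them.

```bash
python3 -m creep '[[0.04,0.04,0.4,0,0.5],[0,0,0.6,0,0.5],[0,0,0.6,0,0.5],[0,0,0.5,0,0.5],[0,0,0.34,0,0.5],[0,0,0,0,0],[0,0,0,0,0],[0,0,0,0,0],[0,0,0,0,0],[0,0,0,0,0],[0,0,0,0,0]]' 70
python3 -c "
from h import *
go(.5469,.2234,.2)"
```

```text
time: 12.78
tool_pos: [0.6507, -0.2082, 0.0559]
tcp_rot: [3.086, 0.588, 0.0]
wrist_force: [-0.8, 0.2, -2.9]
width: 0.162
grip_force: 68.2
t 12.78 pos [ 0.6507 -0.2082  0.0559] w 0.162 grip 68.2 F [-0.8  0.2 -2.9] yaw 0.3767 UNITS [ 1.25 -8.79 -2.88]
```

```bash
python3 -m creep '[[0,0,-0.3,0,0],[0,0,-0.5,0,0],[0,0,-0.7,0,0],[0,0,-0.7,0,0],[0,0,-0.5,0,0],[0,0,-0.2,0,0]]'; python3 -m creep '[[0.05,-0.3,0,0,0],[0.08,-0.5,0,0,0],[0.1,-0.7,0,0,0],[0.1,-0.7,0,0,0],[0.1,-0.7,0,0,0],[0.1,-0.7,0,0,0],[0.1,-0.7,0,0,0],[0.1,-0.7,0,0,0],[0.1,-0.7,0,0,0],[0.1,-0.7,0,0,0],[0.1,-0.7,0,0,0],[0.1,-0.7,0,0,0],[0.07,-0.5,0,0,0],[0.05,-0.3,0,0,0],[0,-0.19,0,0,0],[0,0,0,0,0],[0,0,0,0,0],[0,0,0,0,0]]'
python3 - <<'E'
from fit import *
go(.5469,.2234,.0669)
p=bot.read_camera("wrist"); im=p["pixels"].copy()
v=[.5513,.1565,.0652]
for y,r in((-.089,.01),(-.051,.017),(.001,.024),(.067,.031)):
    q=proj(p,(np.c_[c*(r+.003),np.full(24,.04)]+[0,y,0])@rot(v[2]).T+[v[0],v[1],0])
    cv2.polylines(im,[np.round(q).astype(np.int32)],True,(255,0,0),1)
t=np.array(bot.read_state()["tool_pos"])
for P in plug(.026): cv2.polylines(im,[cv2.convexHull(np.round(proj(p,P+[t[0],t[1],t[2]-.0559])).astype(np.int32))],True,(0,255,0),1)
save("w5.png",im)
E
```

```text
time: 13.52
tool_pos: [0.6522, -0.2086, 0.2045]
tcp_rot: [3.083, 0.588, 0.007]
wrist_force: [0.3, -0.7, -3.6]
width: 0.163
grip_force: 68.3
time: 15.78
tool_pos: [0.5475, 0.2227, 0.2008]
tcp_rot: [3.086, 0.587, 0.0]
wrist_force: [-0.9, -0.5, -3.2]
width: 0.171
grip_force: 68.4
t 15.78 pos [0.5475 0.2227 0.2008] w 0.171 grip 68.4 F [-0.9 -0.5 -3.2] yaw 0.3757 UNITS [-0.01 -0.02  2.68]
```

View pics/w5.png

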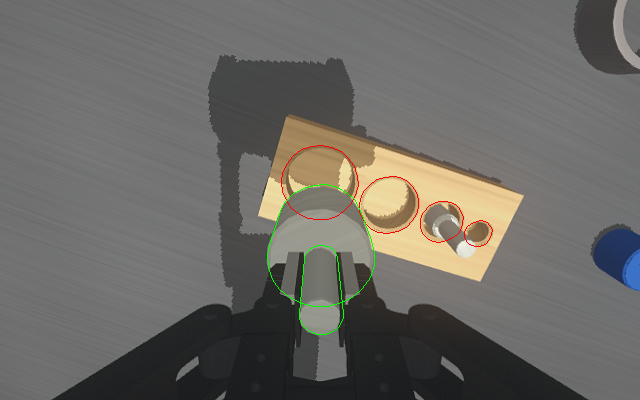

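The plug hangs straight and the 62 mm rim at (320,183) matches. Lower it.

```bash
python3 -m creep '[[-0.01,-0.01,0.4,0,0],[0,0,0.6,0,0],[0,0,0.5,0,0],[0,0,0.3,0,0],[0,0,0.2,0,0],[0,0,0.2,0,0],[0,0,0.2,0,0],[0,0,0,0,0],[0,0,0,0,0]]'
python3 -c "
from h import *
go(.5469,.2234,.0669)"
```

```text
time: 16.95
tool_pos: [0.5469, 0.2239, 0.0812]
tcp_rot: [-3.086, -0.588, -0.001]
wrist_force: [-0.0, -0.2, -2.0]
width: 0.168
grip_force: 68.4
t 16.95 pos [0.5469 0.2239 0.0812] w 0.168 grip 68.4 F [-0.  -0.2 -2. ] yaw 0.3768 UNITS [-0.    0.01  0.29]
```

```bash
python3 -m creep '[[0,0.01,0.1,0,0],[0,0,0.1,0,0],[0,0,0.08,0,0],[0,0,0,0,0],[0,0,0,0,0]]'; python3 -m creep '[[0,0,0,0,0.3],[0,0,0,0,0.5],[0,0,0,0,0.5],[0,0,0,0,0.5],[0,0,-0.3,0,0.5],[0,0,-0.5,0,0.5],[0,0,-0.6,0,0.5],[0,0,-0.6,0,0.5],[0,0,-0.4,0,0.5],[0,0,0,0,0.5],[0,0,0,0,0.5]]'
python3 - <<'E'
from fit import *
go(0,0,0)
p=bot.read_camera("wrist");im=p["pixels"].copy()
for r,x,y in((.012,.5546,.1056),(.026,.5469,.2234)):
  for Q in plug(r): cv2.polylines(im,[cv2.convexHull(np.round(proj(p,Q+[x,y,.01])).astype(np.int32))],True,(0,255,0),1)
save("w6.png",im)
E
```

```text
time: 17.58
tool_pos: [0.5467, 0.2234, 0.0667]
tcp_rot: [-3.086, -0.588, 0.0]
wrist_force: [-0.4, -0.3, -4.2]
width: 0.164
grip_force: 68.4
time: 18.95
tool_pos: [0.546, 0.2231, 0.1858]
tcp_rot: [3.086, 0.588, -0.002]
wrist_force: [-0.0, 0.0, 0.4]
width: 0.495
grip_force: 0.0
t 18.95 pos [0.546  0.2231 0.1858] w 0.495 grip 0.0 F [-0.   0.   0.4] yaw 0.3767 UNITS [-11.79   0.13   3.73]
```

View pics/w6.png

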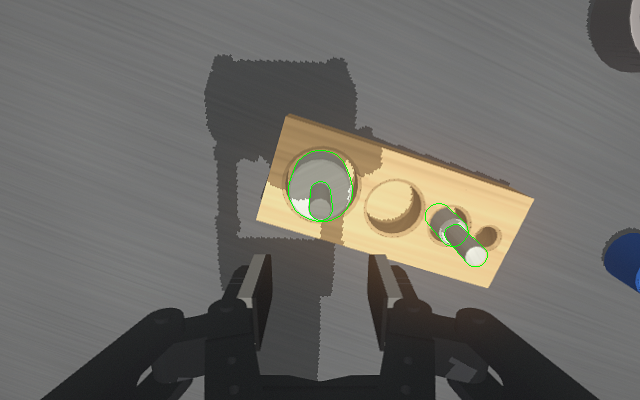

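Both plugs stand upright in the right holes, stout at (320,185) and slim at (455,235), with outlines matching the seated poses. The gripper is clear.

```bash
python3 -c "
from workcell import bot
print(bot.finish_job())"
```

```text
the job is handed in; nothing more can be done
None
```

I put the slim plug in the 34 mm hole and the stout plug in the 62 mm hole, both upright and lowered in, and handed the job in after about 19 s of the 64 s allowed; the hand-in gave no verdict.

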